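# Hang the drying frame on its two hooks

## Robot

A 6-joint arm with a two-finger parallel gripper is mounted at the origin on the work surface. World frame = base frame: x ahead of the robot, y to its left, z up, the work surface at z = 0. Lengths are in m, angles in rad, forces in N, time in s.
With the tool pointing down it reaches from about 0.3 to 0.775 m from the base axis. Payload 14.6 kg.
Tool frame: the origin (TCP) lies between the finger pads; the fingertips stand r.tip_reach ahead of it and the grasp point (between the pads) lies 2 mm behind it (r.tip_reach is the distance from the TCP to the fingertips, in m); z points along the fingers, x is the direction in which the jaws open and shut, and the axes are right-handed (so a half turn about z gives the same grasp; the last joint's range is limited). The gripper opens to 94 mm and grips with 3 to 60 N. Pads are 16 mm wide; open, the fingers measure 119 mm over their backs; the gripper's body (75 mm by 177 mm) begins 78 mm behind the grasp point.
Start: joints at [-1.215, 0.3, 1.521, -0, 1.321, -0.067], TCP at [0.226, -0.502, 0.222] pointing down, gripper open.
Joint ranges: [-3.03, 3.03], [-0.79, 2.21], [0.23, 2.52], [-1.04, 4.18], [0, 3.07], [-2.55, 2.55]. Speed limits (rad/s): [2.22, 2.22, 2.57, 3.14, 3.14, 3.14].

## Interface

Orientations are given as a 3x3 rotation matrix whose columns are the frame's x, y, z axes.
In Python, from plant import monitor, viewer, r gives the robot as it stands.
- The arm moves only by the shell command python3 -m crank 'ROWS' [FORCE]. ROWS is JSON, a list of rows, each an object with "gripper": the gripper command: -1 is shut, 1 is fully open, values between are in proportion; "dp": the shift along the tool's x, y, z in units of 300 mm (1.0 is 300 mm), a list of three; "yaw": the turn about the tool's z in units of 2 rad (1.0 is 2 rad). A call has 1 to 20 rows; each row is the pose to reach, as a shift and turn from the pose commanded when the call began, along the tool's axes at that moment; what a row does not reach only later rows make up. A row lasts 1/10 s, in which the tool goes at most 50 mm and 8.59 degrees, less where a joint would pass 70% of its speed; a pose out of reach is approached as far as the arm can. A call with a number of a shift or a turn outside -1 to 1 is refused whole. A call with a gripper value outside its range is refused whole. The fingers move at their own pace and stop on an object; FORCE is the grip in N (left out, the last holds). Time passes only in rows, so rows that repeat a pose let the fingers close. It gives the time, the measured TCP pose, the force and the opening at its end, in the units of the state.
- monitor.observe(): the state, without advancing time (a new reading comes with each control period).
- viewer.capture(name): name is "side" or "top"; returns the picture (384x512x3 uint8, red, green, blue); there is no depth.
- viewer.get_calibration(name): a dict with "fov_y" (degrees; the focal length in pixels is half the picture's height over the tangent of half this angle, whatever the lens; pixels are square), "cx", "cy" (the principal point, pixels), "extrinsics" (4x4, takes a point from camera to world coordinates). Camera axes: x right, y down, z forward; pixel columns grow to the right and rows downward; lengths in m; the calibration is good to about 2 mm. A picture is of the moment at which its call begins. get_calibration takes no time and is no camera call.
- r.close_job(): hands the job in, once; it reports no verdict.
Trained networks look in the newest picture that a camera, given by its name, has taken for a name from the list of things; names that differ only in an ending like _2 or _b are one class to them, and where a whole thing is asked for, a point or a joint stands for the part that bears it (a point fixed in the world has none). Each returns a list of dicts, best first, with "p" (0 to 1); they miss things now and then, are a little off and sometimes report something else, mostly with a low value. They report only what shows in the picture. A call takes as long as a camera call.
- viewer.regions_of(label, camera): "region" (384x512 bool, what is visible of it) and "bbox" ([left, top, width, height] in pixels, round what is visible of it).
The state is a dict: "clock": time; "joint_pos": joint angles; "joint_vel": joint speeds; "effort": joint torques, N m; "eef_pos": TCP position; "ee_rot": TCP orientation; "wrist_force": force on the tool from outside, world axes, zero at the start; "moment": the same for the moment, N m; "gripper_width": opening from 0.0 (shut) to 1.0 (fully open).
Only numpy, scipy, OpenCV 4.12 (cv2) and the standard library are available. Lean on these libraries where they do the work, as an engineer would, in place of code of your own. Each camera call takes 0.05 s, during which the arm holds its last target.

## Task

Pick up the steel drying frame with the four black boxes by the middle of its top rod and hang it on the drying stand, one end of the rod in each of the two hooks (either way round). The hooks are clamped at different heights, up to about an inch apart, so lower it gently, never leaning hard on a hook, and feel that both hooks are bearing before you let go; then leave it hanging there at rest. Do not disturb the other things on the bench.

Things in the scene. Friction and masses are not known exactly. Their poses are not given: they have to be found in the camera images.
- frame: Steel drying frame, 0.5 to 0.75 kg, upright on two cross-feet (70 mm in x). Round top rod, 10 mm thick, 340 mm long along the frame's y, centre line 135 mm above the origin. 8 mm uprights at y = +-105 mm. A rail 74 to 82 mm up carries four black boxes, 44 mm wide, lowest point 26 mm up. Origin: middle, level with the undersides of the feet. z up. Symmetrical; centre of mass below the rod's middle
- grip (a point): middle of the frame's top rod, on its centre line; free 53 mm down to the rail. Grip across the rod (fingers closing along the frame's x). Gripped lightly (about 25 N) the frame turns in the grip about the fingers' closing line when one ear is held up, so it follows the hooks; gripped hard it does not
- ear_left (a point): point on the rod's centre line in the frame's +y ear, 140 mm from the middle. The ear is the bare rod end outside the upright, free from y = 109 to 162 mm, with a 20 mm disc at its end
- ear_right (a point): the same on the frame's -y ear
- stand: Drying stand, fixed. Base plate x -15 to 105, y +-180, 12 mm thick; posts 240 mm high at x 60, y +-140, joined by a crossbar behind them (90 to 110 mm high). Each post carries a clamped hook pointing to the stand's -x (to the robot). The frame's uprights go between the hooks, its end discs outside them. Origin: on the bench, below the midpoint between the hooks; z up
- post_left: post at the stand's y = +140 mm with its hook; origin at its foot. Hook: a trough 14 mm wide in y, open upwards and to both sides, floor 14 mm long in x centred at the stand's x = 0, front and back flanks leaning outwards 25 deg and rising 21 mm above the floor (front lip at about x = -22 mm)
- post_right: post at the stand's y = -140 mm with its hook, the same as the left one; origin at its foot
- cradle_left (a point): where the rod's centre line lies when seated in the left hook (stand's y = +140 mm) IF that hook is at its lowest, 175 mm above the bench. It is really clamped 0 to 24 mm higher, not measured and new each time; this point does not show it. The clamp is stiff: the hook does not give under gentle forces (slips above about 45 N)
- cradle_right (a point): the same for the right hook (stand's y = -140 mm), with its own unmeasured setting of 0 to 24 mm higher
- ink_jar: bystander: black jar, 64 mm across, 75 mm high; origin under its centre
- glue_jar: bystander: white-capped jar, 56 mm across, 85 mm high; origin under its centre
- loose_box: bystander: small black box 48 x 48 x 41 mm on the bench; origin under its centre
- jar_lid: bystander: black disc 52 mm across, 12 mm high, lying on the stand's base plate under the place where the frame will hang; origin under its centre
- screwdriver: bystander: screwdriver lying on the bench, handle to its -x
- steel_block: bystander: dark steel block 70 x 50 x 30 mm; origin under its centre
- brush_cup: bystander: steel cup, 70 mm across, 90 mm high; origin under its centre

How it is judged:
By the outcome, as a careful person would: the job done as asked, in the order asked, and still so for the second after the job is handed in, with the robot touching nothing.
It also fails if it takes over 61 s, if anything falls off the work surface, if the arm or the gripper's body presses on something with over 40 N, if the wrist force passes 120 N, or if a joint passes its speed limit or range.

## Working session

There is one attempt and no reset: what is moved stays moved. The work goes in short steps, Python scripts to look and compute and a shell command to move; the robot and the scene stay as the last step left them, time stands still between calls to the robot, and variables do not carry over. Pictures are saved under pics/ and viewed, and the job is handed in when it is done.

```bash
ls; mkdir -p pics; python3 - <<'E'
from plant import monitor, viewer, r
import cv2
for n in("side","top"):
    im=viewer.capture(n); cv2.imwrite(f"pics/{n}0.png",im[:,:,::-1])
    c=viewer.get_calibration(n); print(n,c)
s=monitor.observe(); print(s, r.tip_reach)
E
```

```text
pics
side {'fov_y': 54.82356279782252, 'cx': 258.90463115726504, 'cy': 196.12675421066888, 'extrinsics': array([[-0.753684  , -0.32126662,  0.57336566, -0.1072085 ],
       [-0.65679081,  0.40030012, -0.63905058,  0.6434576 ],
       [-0.02421272, -0.8582235 , -0.51270476,  0.65238959],
       [ 0.        ,  0.        ,  0.        ,  1.        ]])}
top {'fov_y': 51.073411076393384, 'cx': 253.9166601053888, 'cy': 187.76637323194052, 'extrinsics': array([[ 0.0320632 , -0.97874741,  0.20254742,  0.26774014],
       [-0.99947224, -0.03245475,  0.00138872, -0.02883968],
       [ 0.00521441, -0.20248505, -0.97927147,  1.35988625],
       [ 0.        ,  0.        ,  0.        ,  1.        ]])}
{'clock': 0.1, 'joint_pos': array([-1.21459130e+00,  3.00386053e-01,  1.52149971e+00, -1.27071308e-05,
        1.32069864e+00, -6.66211986e-02]), 'joint_vel': array([ 0.00076076, -0.00044165, -0.00150644, -0.00027966, -0.0002702 ,
        0.00015201]), 'effort': array([ 1.91109444e-03, -5.32643867e+01, -3.53282368e+01,  7.10166176e-02,
        2.35077215e-02, -4.65690641e-05]), 'eef_pos': array([ 0.22559692, -0.50137254,  0.2219674 ]), 'ee_rot': array([[ 4.10342109e-01, -9.11931591e-01, -3.57381810e-04],
       [-9.11931123e-01, -4.10342261e-01,  9.25200955e-04],
       [-9.90368839e-04, -5.37413164e-05, -9.99999508e-01]]), 'wrist_force': array([-0.34033549, -0.17733379, -0.11730405]), 'moment': array([-0.03599061, -0.05353496,  0.02995455]), 'gripper_width': 1.0032513958786422} 0.017
```

View pics/side0.png

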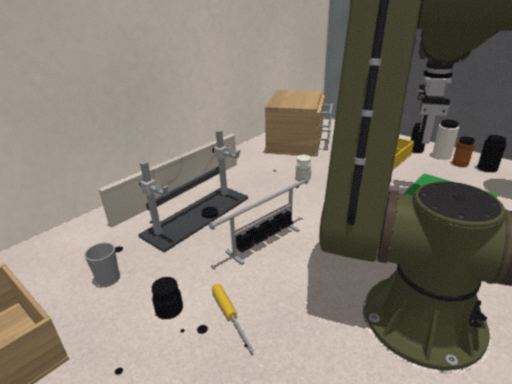

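View pics/top0.png

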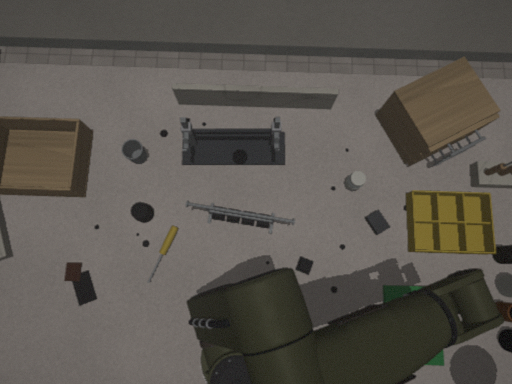

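The side view shows the frame at (260,215), with rod ends near (213,223) and (304,183), and the stand hooks near (152,187) and (227,152). The top view shows rod ends at about (189,205) and (292,222) and the stand posts at about (186,135) and (277,135). I'll measure these next.

```bash
cat > h.py <<'E'
import numpy as np, cv2
from plant import monitor, viewer, r
C={n:viewer.get_calibration(n) for n in("side","top")}
def K(n):
    c=C[n]; f=192/np.tan(np.radians(c['fov_y']/2)); return f,c['cx'],c['cy'],np.array(c['extrinsics'])
def ray(n,u,v):
    f,cx,cy,E=K(n); d=E[:3,:3]@np.array([(u-cx)/f,(v-cy)/f,1]); return E[:3,3],d
def atz(n,u,v,z):
    o,d=ray(n,u,v); return o+d*(z-o[2])/d[2]
def proj(n,p):
    f,cx,cy,E=K(n); q=E[:3,:3].T@(np.asarray(p)-E[:3,3]); return np.array([f*q[0]/q[2]+cx,f*q[1]/q[2]+cy])
def tri(a,b):
    # a=(u,v) side, b=(u,v) top
    A=[];B=[]
    (o1,d1),(o2,d2)=ray("side",*a),ray("top",*b)
    M=np.stack([d1,-d2],1); t=np.linalg.lstsq(M,o2-o1,rcond=None)[0]
    p,q=o1+t[0]*d1,o2+t[1]*d2
    return (p+q)/2,np.linalg.norm(p-q)
def crop(n,im,x,y,w,h,s,name):
    cv2.imwrite(f"pics/{name}.png",cv2.resize(im[y:y+h,x:x+w,::-1],None,fx=s,fy=s,interpolation=cv2.INTER_CUBIC))
E
python3 - <<'E'
from h import *
side=viewer.capture("side"); top=viewer.capture("top")
crop("side",side,130,120,190,145,4,"s1"); crop("top",top,165,80,140,155,3.8,"t1")
for lab in("frame","stand","post_left","post_right","jar_lid"):
    for n in("side","top"):
        for g in viewer.regions_of(lab,n)[:2]:
            m=g['region']; ys,xs=np.nonzero(m); print(lab,n,round(g['p'],2),g['bbox'],m.sum(),xs.mean().round(1),ys.mean().round(1))
            np.save(f"m_{lab}_{n}.npy",m) if not 0 else 0
E
```

```text
frame side 0.8 [210.4, 177.3, 97.3, 86.6] 2128 260.3 223.7
frame top 0.83 [186.8, 202.0, 106.2, 27.8] 1091 239.3 215.7
frame top 0.55 [156.7, 226.3, 18.1, 37.6] 221 167.7 240.1
stand side 0.56 [141.0, 131.3, 105.5, 121.5] 4212 186.9 202.3
stand top 0.75 [180.9, 117.3, 106.2, 50.4] 3781 232.0 144.3
post_left side 0.79 [140.8, 162.4, 28.7, 69.9] 725 151.2 195.4
post_left side 0.73 [210.9, 177.9, 96.5, 84.8] 2274 259.7 223.5
post_left top 0.71 [185.7, 202.0, 110.9, 30.6] 1168 241.6 216.2
post_left top 0.69 [176.8, 115.3, 16.2, 36.3] 341 186.5 133.0
post_right side 0.68 [213.2, 130.9, 28.5, 64.7] 579 222.6 159.2
post_right top 0.73 [271.3, 116.2, 10.4, 31.7] 265 275.1 132.7
jar_lid side 0.72 [201.5, 206.8, 18.4, 13.7] 167 208.7 212.4
jar_lid top 0.6 [230.2, 149.6, 17.5, 12.9] 174 239.3 156.0
```

View pics/s1.png

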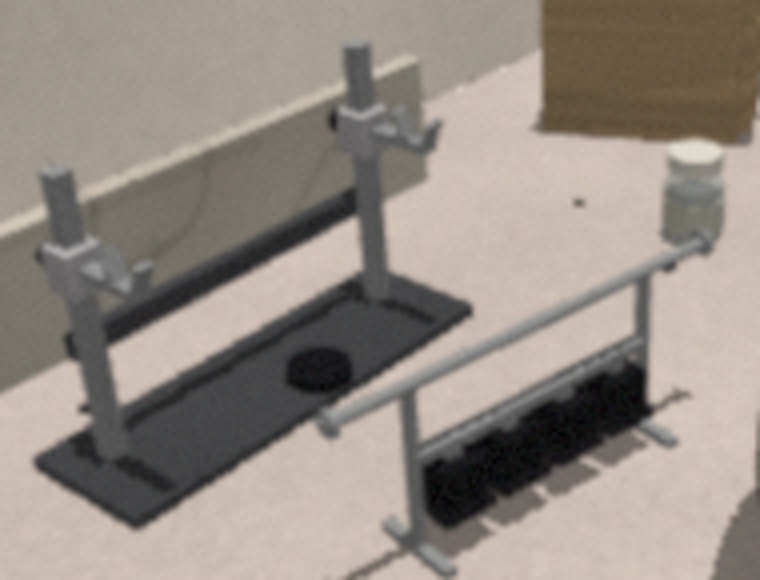

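View pics/t1.png

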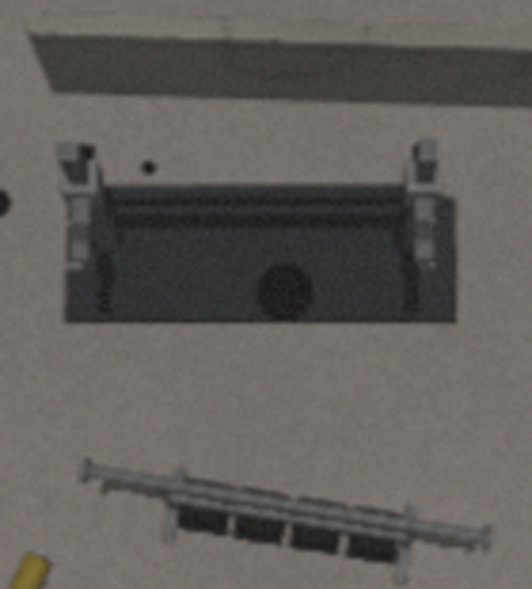

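```bash
cat > fit.py <<'E'
from h import *
from scipy.optimize import least_squares
T=lambda a,b:("top",165+a/3.8,80+b/3.8); S=lambda a,b:("side",130+a/4,120+b/4)
def P(v,l): c,s=np.cos(v[2]),np.sin(v[2]); return np.array([v[0]+c*l[0]-s*l[1],v[1]+s*l[0]+c*l[1],l[2]])
fr=[((0,.166,.135),T(87,468)),((0,-.166,.135),T(487,538)),((0,.166,.135),S(330,422)),((0,-.166,.135),S(707,240)),
    ((-.035,.105,.005),S(448,570)),((.035,.105,.005),S(392,525)),((-.035,-.105,.005),S(668,440))]
st=[((-.015,.18,.012),T(65,322)),((-.015,-.18,.012),T(456,322)),((-.015,.18,.012),S(138,518)),((.105,.18,.012),S(40,460)),((-.015,-.18,.012),S(470,306)),
    ((.06,.14,.24),S(57,172)),((.06,-.14,.24),S(357,44)),((.06,.14,.24),T(72,150)),((.06,-.14,.24),T(426,147))]
def fit(pts,x0):
    f=lambda v:np.concatenate([proj(o[0],P(v,l))-o[1:] for l,o in pts])
    q=least_squares(f,x0,loss='soft_l1'); print(q.x.round(4),np.degrees(q.x[2]).round(2)); print(f(q.x).reshape(-1,2).round(1).tolist()); return q.x
F=fit(fr,[.5,0,0]); 
Sx=fit(st,[.6,0,0])
np.savez("pose.npz",F=F,S=Sx)
print("grip",P(F,(0,0,.135)))
for sy in(1,-1):
  for h in (0,.012,.024): # lip tip front
    print(sy,h,[proj(n,P(Sx,(-.0195,sy*.14,.175-.005+.021+h))) for n in("side","top")])
E
python3 fit.py
```

```text
[ 0.4441  0.011  -0.1395] -7.99
[[-0.1, -0.4], [0.9, -0.5], [-0.4, 0.5], [-0.5, 0.8], [1.3, 0.5], [-0.7, -0.8], [2.0, 0.7]]
[0.643  0.0463 0.0428] 2.45
[[-0.4, -0.2], [0.6, -1.1], [-0.0, 0.9], [-2.0, -0.4], [1.4, -0.5], [0.3, -0.1], [0.1, -0.1], [-1.2, 0.3], [0.7, 0.3]]
grip [0.44413745 0.01100409 0.135     ]
1 0 [array([167.14902412, 188.19080905]), array([184.85400792, 150.53125005])]
1 0.012 [array([166.43306171, 184.07714176]), array([184.20086073, 149.35685379])]
1 0.024 [array([165.70765246, 179.90919622]), array([183.53483882, 148.15930805])]
-1 0 [array([239.42836159, 151.56227428]), array([277.3594074 , 149.72108602])]
-1 0.012 [array([239.22611778, 147.92736497]), array([277.60866493, 148.54078012])]
-1 0.024 [array([239.02164846, 144.25245665]), array([277.86282739, 147.33724794])]
```

```bash
cat > go.py <<'E'
from h import *
import sys
def go(x,y,z,deg):
    s=monitor.observe(); R=np.array(s['ee_rot']); d=np.array([x,y,z])-s['eef_pos']
    a=np.arctan2(R[1,0],R[0,0]); dy=-(np.radians(deg)-a)
    print("clock",s['clock'],"tcp",s['eef_pos'].round(4),"ang",np.degrees(a).round(2),"tilt",R[:,2].round(3),"F",s['wrist_force'].round(2),"M",s['moment'].round(3),"w",round(s['gripper_width'],3))
    print("dp",(R.T@d/0.3).round(4),"yaw",round(dy/2,4))
if __name__=="__main__": go(*map(float,sys.argv[1:5]))
E
python3 go.py .444 .011 .222 -8
```

```text
clock 0.7 tcp [ 0.2257 -0.5016  0.2225] ang -65.78 tilt [ 0. -0. -1.] F [ 0.65 -0.14 -0.11] M [ 0.023  0.005 -0.012] w 1.001
dp [-1.2595 -1.3647  0.0015] yaw -0.5042
```

```bash
python3 -m crank '[{"gripper":1,"dp":[-0.1,-0.11,0],"yaw":-0.05},{"gripper":1,"dp":[-0.21,-0.23,0],"yaw":-0.1},{"gripper":1,"dp":[-0.32,-0.35,0],"yaw":-0.16},{"gripper":1,"dp":[-0.43,-0.47,0],"yaw":-0.22},{"gripper":1,"dp":[-0.54,-0.59,0],"yaw":-0.28},{"gripper":1,"dp":[-0.63,-0.68,0],"yaw":-0.33},{"gripper":1,"dp":[-0.63,-0.68,0],"yaw":-0.33},{"gripper":1,"dp":[-0.63,-0.68,0],"yaw":-0.33}]' 25; python3 go.py .444 .011 .222 -8
```

```text
clock: 1.5
eef_pos: [0.3344, -0.2453, 0.2227]
ee_rot: [[0.884, -0.468, 0.0], [-0.468, -0.884, -0.001], [0.001, 0.0, -1.0]]
wrist_force: [-0.3, 0.8, -0.2]
gripper_width: 0.999
clock 1.5 tcp [ 0.3344 -0.2453  0.2227] ang -27.91 tilt [ 0.    -0.001 -1.   ] F [-0.34  0.84 -0.2 ] M [-0.068 -0.032  0.037] w 0.999
dp [-0.0771 -0.9258  0.0021] yaw -0.1738
```

```bash
python3 -m crank '[{"gripper":1,"dp":[-0.01,-0.13,0],"yaw":-0.03},{"gripper":1,"dp":[-0.02,-0.28,0],"yaw":-0.06},{"gripper":1,"dp":[-0.035,-0.43,0],"yaw":-0.1},{"gripper":1,"dp":[-0.05,-0.58,0],"yaw":-0.13},{"gripper":1,"dp":[-0.06,-0.73,0],"yaw":-0.16},{"gripper":1,"dp":[-0.07,-0.86,0],"yaw":-0.174},{"gripper":1,"dp":[-0.077,-0.926,0],"yaw":-0.174},{"gripper":1,"dp":[-0.077,-0.926,0],"yaw":-0.174},{"gripper":1,"dp":[-0.077,-0.926,0],"yaw":-0.174}]'; python3 - <<'E'
from h import *
from go import go
s=viewer.capture("side"); t=viewer.capture("top")
crop("side",s,130,90,240,180,3.2,"s2"); crop("top",t,165,80,140,155,3.8,"t2")
go(.444,.011,.133,-8)
E
```

```text
clock: 2.4
eef_pos: [0.444, 0.0097, 0.2222]
ee_rot: [[0.99, -0.141, -0.001], [-0.141, -0.99, -0.0], [-0.001, 0.0, -1.0]]
wrist_force: [0.7, 0.5, -0.5]
gripper_width: 1.003
clock 2.5 tcp [0.4439 0.0093 0.2224] ang -8.15 tilt [-0. -0. -1.] F [ 0.17 -0.15 -0.66] M [-0.057 -0.122  0.021] w 1.001
dp [-0.0003 -0.0056  0.2979] yaw -0.0013
```

View pics/s2.png

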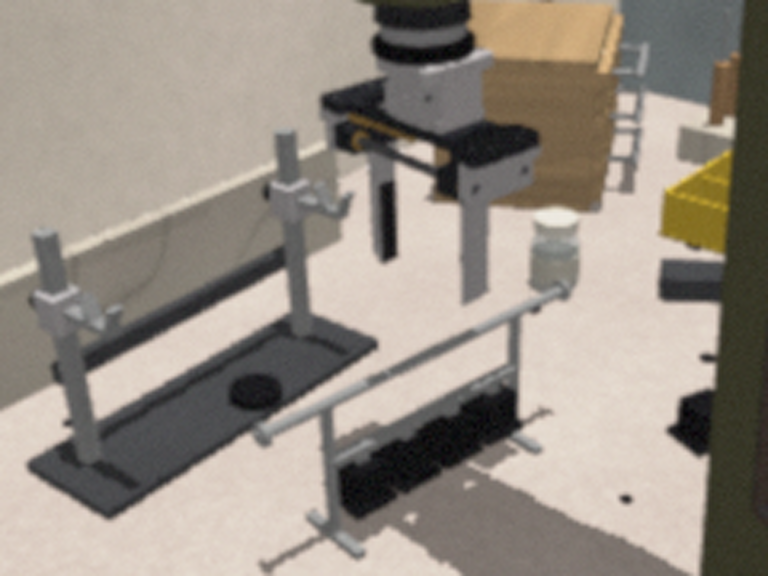

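View pics/t2.png

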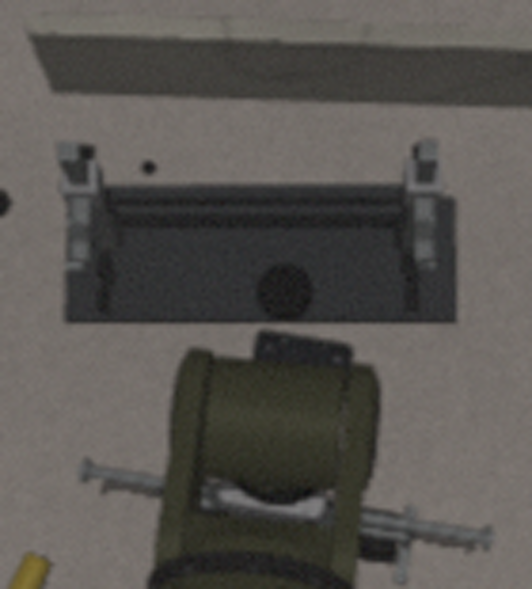

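The fingers (tips at about (385,258) and (474,300) in the crop) straddle the rod's middle, and nothing else has moved. Descending and gripping with 25 N.

```bash
python3 -m crank '[{"gripper":1,"dp":[0,-0.006,0.1],"yaw":0},{"gripper":1,"dp":[0,-0.006,0.2],"yaw":0},{"gripper":1,"dp":[0,-0.006,0.27],"yaw":0},{"gripper":1,"dp":[0,-0.006,0.298],"yaw":0},{"gripper":1,"dp":[0,-0.006,0.298],"yaw":0},{"gripper":1,"dp":[0,-0.006,0.298],"yaw":0}]' 25; python3 -m crank '[{"gripper":-1,"dp":[0,0,0],"yaw":0},{"gripper":-1,"dp":[0,0,0],"yaw":0},{"gripper":-1,"dp":[0,0,0],"yaw":0},{"gripper":-1,"dp":[0,0,0],"yaw":0},{"gripper":-1,"dp":[0,0,0],"yaw":0},{"gripper":-1,"dp":[0,0,0],"yaw":0},{"gripper":-1,"dp":[0,0,0],"yaw":0},{"gripper":-1,"dp":[0,0,0],"yaw":0}]' 25;  python3 go.py .444 .011 .133 -8
```

```text
clock: 3.1
eef_pos: [0.4447, 0.012, 0.1341]
ee_rot: [[0.99, -0.14, 0.001], [-0.14, -0.99, -0.0], [0.001, -0.0, -1.0]]
wrist_force: [0.1, -0.0, 0.8]
gripper_width: 1.0
clock: 3.9
eef_pos: [0.4442, 0.0125, 0.133]
ee_rot: [[0.99, -0.14, -0.0], [-0.14, -0.99, -0.0], [-0.0, 0.0, -1.0]]
wrist_force: [-0.1, 0.5, 0.1]
gripper_width: 0.356
clock 3.9 tcp [0.4442 0.0125 0.133 ] ang -8.02 tilt [-0. -0. -1.] F [-0.06  0.45  0.08] M [-0.021 -0.049  0.064] w 0.356
dp [-0.0001  0.005   0.0001] yaw -0.0002
```

Still closing, so I'll wait.

```bash
python3 -m crank '[{"gripper":-1,"dp":[0,0,0],"yaw":0},{"gripper":-1,"dp":[0,0,0],"yaw":0},{"gripper":-1,"dp":[0,0,0],"yaw":0},{"gripper":-1,"dp":[0,0,0],"yaw":0},{"gripper":-1,"dp":[0,0,0],"yaw":0},{"gripper":-1,"dp":[0,0,0],"yaw":0},{"gripper":-1,"dp":[0,0,0],"yaw":0},{"gripper":-1,"dp":[0,0,0],"yaw":0}]' 25;  python3 go.py .444 .011 .16 -8
```

```text
clock: 4.7
eef_pos: [0.4444, 0.0125, 0.1331]
ee_rot: [[0.99, -0.14, 0.0], [-0.14, -0.99, -0.0], [0.0, -0.0, -1.0]]
wrist_force: [1.2, -0.3, 1.0]
gripper_width: 0.1
clock 4.7 tcp [0.4444 0.0125 0.1331] ang -8.02 tilt [ 0. -0. -1.] F [ 1.22 -0.32  1.03] M [-0.074 -0.432 -0.015] w 0.1
dp [-0.0005  0.005  -0.0896] yaw -0.0002
```

```bash
python3 -m crank '[{"gripper":-1,"dp":[0,0,0],"yaw":0},{"gripper":-1,"dp":[0,0,-0.03],"yaw":0},{"gripper":-1,"dp":[0,0,-0.08],"yaw":0},{"gripper":-1,"dp":[0,0,-0.15],"yaw":0},{"gripper":-1,"dp":[0,0,-0.22],"yaw":0},{"gripper":-1,"dp":[0,0,-0.3],"yaw":0},{"gripper":-1,"dp":[0,0,-0.37],"yaw":0},{"gripper":-1,"dp":[0,0,-0.4],"yaw":0},{"gripper":-1,"dp":[0,0,-0.4],"yaw":0},{"gripper":-1,"dp":[0,0,-0.4],"yaw":0},{"gripper":-1,"dp":[0,0,-0.4],"yaw":0}]' 40;  python3 - <<'E'
from h import *
from go import go
s=viewer.capture("side"); t=viewer.capture("top")
crop("side",s,130,90,240,180,3.2,"s3"); crop("top",t,165,80,140,155,3.8,"t3")
go(.643,.0463,.25,2.45)
E
```

```text
clock: 5.8
eef_pos: [0.4438, 0.0125, 0.2519]
ee_rot: [[0.99, -0.14, -0.002], [-0.14, -0.99, 0.0], [-0.002, 0.0, -1.0]]
wrist_force: [0.2, 0.3, -6.8]
gripper_width: 0.093
clock 5.9 tcp [0.444  0.0125 0.2522] ang -8.02 tilt [-0.002  0.    -1.   ] F [-0.56 -0.34 -6.84] M [-0.038 -0.125  0.058] w 0.093
dp [ 0.6412 -0.2042  0.0063] yaw -0.0914
```

View pics/s3.png

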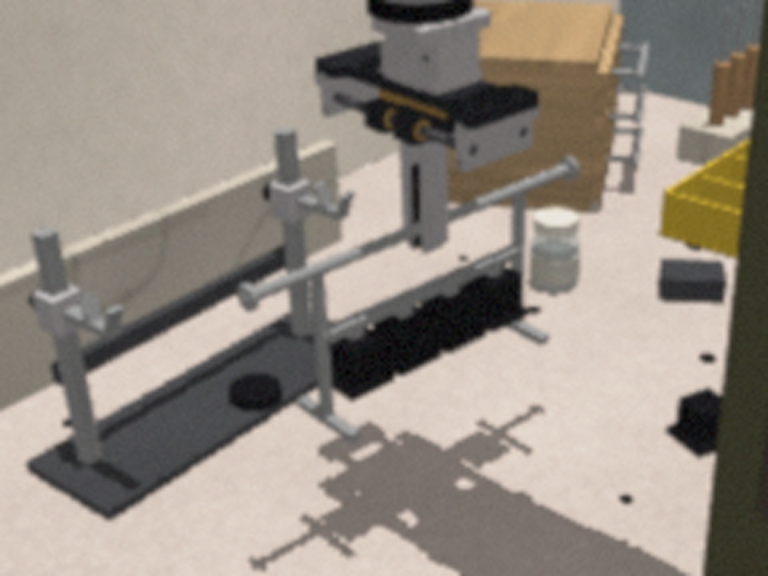

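View pics/t3.png

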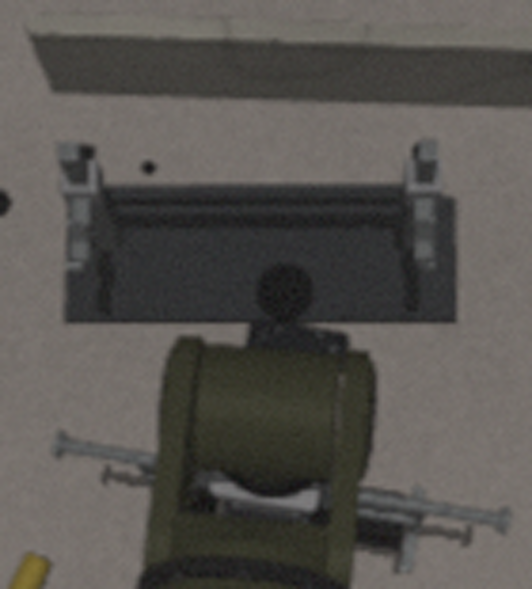

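```bash
python3 - <<'E'
from h import *
L,e1=tri((130+248/3.2,90+297/3.2),(165+62/3.8,80+443/3.8)); R,e2=tri((130+572/3.2,90+167/3.2),(165+505/3.8,80+519/3.8))
print(L,e1,R,e2,(L+R)/2,np.linalg.norm(L-R),np.degrees(np.arctan2(-(L-R)[0],(L-R)[1])),np.degrees(np.arcsin((L-R)[2]/.33)))
z=np.load("pose.npz");S=z['S'];c,s=np.cos(S[2]),np.sin(S[2])
for sy in (1,-1): print(S[0]-s*sy*.14,S[1]+c*sy*.14)
# hook lip tri from side/top crops
print(tri((130+145/4,120+266/4),(165+77/3.8,80+265/3.8)),tri((130+433/4,120+123/4),(165+425/3.8,80+262/3.8)))
E
```

```text
[0.46532164 0.17536718 0.25436382] 0.0020472936635372338 [ 0.4182289  -0.15162901  0.25673932] 0.001019271144244183 [0.44177527 0.01186909 0.25555157] 0.3303783919228603 -8.1951705577963 -0.4124465352948296
0.6370371164827723 0.18616734518345332
0.6490146021393702 -0.09357635865516037
(array([0.61983895, 0.18444448, 0.19449908]), np.float64(0.00216497037971613)) (array([ 0.63151025, -0.09229186,  0.19379124]), np.float64(0.0011258976695178592))
```

```bash
python3 -m crank '[{"gripper":-1,"dp":[0.03,-0.01,0],"yaw":-0.005},{"gripper":-1,"dp":[0.1,-0.03,0],"yaw":-0.02},{"gripper":-1,"dp":[0.19,-0.06,0],"yaw":-0.035},{"gripper":-1,"dp":[0.28,-0.09,0],"yaw":-0.05},{"gripper":-1,"dp":[0.37,-0.12,0],"yaw":-0.06},{"gripper":-1,"dp":[0.46,-0.15,0],"yaw":-0.075},{"gripper":-1,"dp":[0.55,-0.18,0],"yaw":-0.085},{"gripper":-1,"dp":[0.61,-0.198,0],"yaw":-0.091},{"gripper":-1,"dp":[0.641,-0.206,0],"yaw":-0.091},{"gripper":-1,"dp":[0.641,-0.206,0],"yaw":-0.091},{"gripper":-1,"dp":[0.641,-0.206,0],"yaw":-0.091},{"gripper":-1,"dp":[0.641,-0.206,0],"yaw":-0.091},{"gripper":-1,"dp":[0.641,-0.206,0],"yaw":-0.091}]' 40;  python3 - <<'E'
from h import *
from go import go
s=viewer.capture("side"); t=viewer.capture("top")
crop("side",s,110,70,190,145,4,"s4"); crop("top",t,165,80,140,155,3.8,"t4")
go(.643,.047,.215,2.45)
E
```

```text
clock: 7.2
eef_pos: [0.643, 0.0468, 0.2533]
ee_rot: [[0.999, 0.042, 0.0], [0.042, -0.999, 0.0], [0.0, 0.0, -1.0]]
wrist_force: [-0.8, -0.2, -6.6]
gripper_width: 0.094
clock 7.3 tcp [0.6431 0.0468 0.2534] ang 2.4 tilt [ 0.  0. -1.] F [-0.35  0.18 -6.82] M [-0.067 -0.069 -0.02 ] w 0.095
dp [-0.0004 -0.0007  0.1279] yaw -0.0004
```

View pics/s4.png

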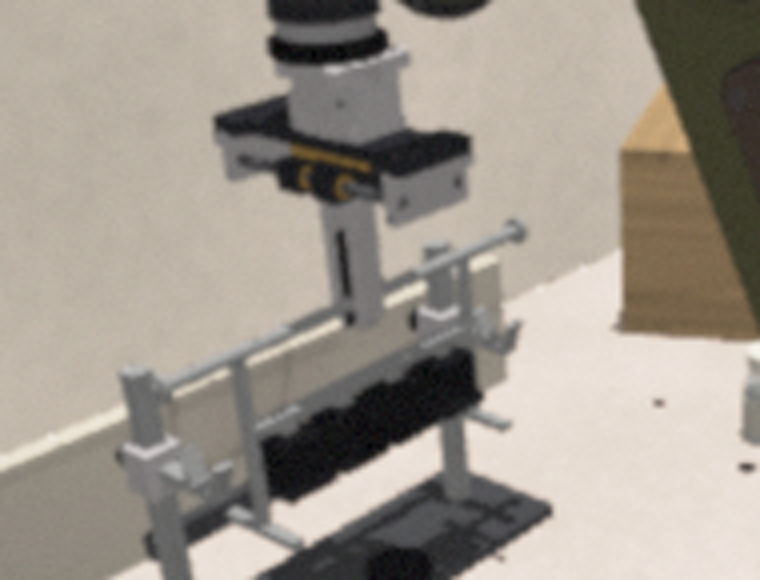

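View pics/t4.png

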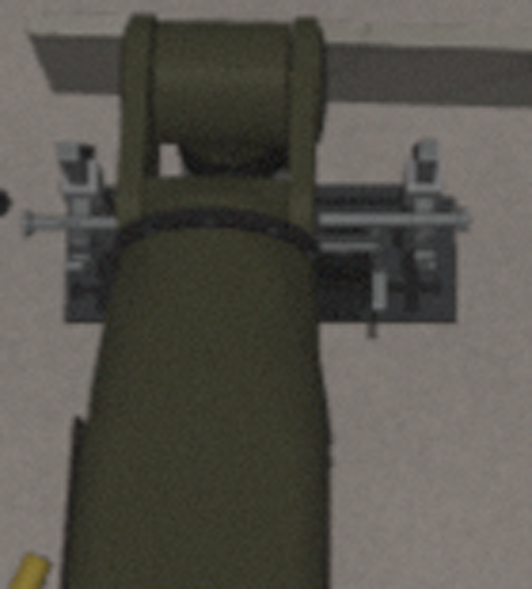

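```bash
python3 - <<'E'
from h import *
L,e1=tri((110+157/4,70+388/4),(165+27/3.8,80+222/3.8)); R,e2=tri((110+516/4,70+231/4),(165+463/3.8,80+216/3.8))
S=np.load("pose.npz")['S'];c,s=np.cos(S[2]),np.sin(S[2])
for p in(L,R,(L+R)/2):
    d=p[:2]-S[:2]; print(p.round(4),"in stand:",c*d[0]+s*d[1],-s*d[0]+c*d[1])
print(e1,e2)
E
```

```text
[0.6336 0.2132 0.2568] in stand: -0.002263011529307666 0.16712733870101396
[ 0.6488 -0.1174  0.2562] in stand: -0.0012181036118624868 -0.16376518388922987
[0.6412 0.0479 0.2565] in stand: -0.0017405575705850761 0.001681077405892049
0.0022877884674218545 0.000272775015441451
```

Both ear positions agree with the hook centres to about 2 mm. Lowering with a light grip.

```bash
python3 -m crank '[{"gripper":-1,"dp":[0,0,0.02],"yaw":0},{"gripper":-1,"dp":[0,0,0.05],"yaw":0},{"gripper":-1,"dp":[0,0,0.08],"yaw":0},{"gripper":-1,"dp":[0,0,0.11],"yaw":0},{"gripper":-1,"dp":[0,0,0.135],"yaw":0},{"gripper":-1,"dp":[0,0,0.15],"yaw":0},{"gripper":-1,"dp":[0,0,0.16],"yaw":0},{"gripper":-1,"dp":[0,0,0.16],"yaw":0},{"gripper":-1,"dp":[0,0,0.16],"yaw":0}]' 25;  python3 go.py .643 .047 .197 2.45
```

```text
clock: 8.2
eef_pos: [0.6434, 0.0468, 0.2054]
ee_rot: [[0.999, 0.042, 0.001], [0.042, -0.999, 0.0], [0.001, 0.0, -1.0]]
wrist_force: [-0.0, 0.4, -6.3]
gripper_width: 0.096
clock 8.2 tcp [0.6434 0.0468 0.2054] ang 2.41 tilt [ 0.001  0.    -1.   ] F [-0.04  0.44 -6.26] M [-0.037 -0.077  0.004] w 0.096
dp [-0.0014 -0.0006  0.028 ] yaw -0.0004
```

```bash
python3 -m crank '[{"gripper":-1,"dp":[0,0,0.005],"yaw":0},{"gripper":-1,"dp":[0,0,0.01],"yaw":0},{"gripper":-1,"dp":[0,0,0.015],"yaw":0},{"gripper":-1,"dp":[0,0,0.015],"yaw":0}]' 25;  python3 go.py .643 .047 .197 2.45
python3 -m crank '[{"gripper":-1,"dp":[0,0,0.004],"yaw":0},{"gripper":-1,"dp":[0,0,0.008],"yaw":0},{"gripper":-1,"dp":[0,0,0.01],"yaw":0},{"gripper":-1,"dp":[0,0,0.01],"yaw":0}]' 25;  python3 go.py .643 .047 .197 2.45
```

```text
clock: 8.6
eef_pos: [0.6432, 0.0468, 0.2003]
ee_rot: [[0.999, 0.042, -0.0], [0.042, -0.999, -0.0], [-0.0, 0.0, -1.0]]
wrist_force: [-0.7, -0.3, -6.8]
gripper_width: 0.094
clock 8.6 tcp [0.6432 0.0468 0.2003] ang 2.41 tilt [-0. -0. -1.] F [-0.68 -0.26 -6.83] M [-0.019 -0.011 -0.029] w 0.094
dp [-0.0007 -0.0006  0.0109] yaw -0.0004
clock: 9.0
eef_pos: [0.6432, 0.0469, 0.1974]
ee_rot: [[0.999, 0.042, -0.0], [0.042, -0.999, -0.0], [-0.0, -0.0, -1.0]]
wrist_force: [-0.9, -0.7, -6.4]
gripper_width: 0.095
clock 9.0 tcp [0.6432 0.0469 0.1974] ang 2.41 tilt [-0. -0. -1.] F [-0.88 -0.69 -6.36] M [ 0.019 -0.068 -0.037] w 0.095
dp [-0.0008 -0.0005  0.0013] yaw -0.0004
```

```bash
for i in 1; do python3 -m crank '[{"gripper":-1,"dp":[0,0,0.004],"yaw":0},{"gripper":-1,"dp":[0,0,0.007],"yaw":0},{"gripper":-1,"dp":[0,0,0.01],"yaw":0},{"gripper":-1,"dp":[0,0,0.01],"yaw":0},{"gripper":-1,"dp":[0,0,0.01],"yaw":0}]' 25 >/dev/null;  python3 go.py .643 .047 .187 2.45; done
```

```text
clock 9.5 tcp [0.6433 0.0469 0.1946] ang 2.41 tilt [-0.  0. -1.] F [ 1.38 -0.05 -7.59] M [ 0.001 -0.064 -0.032] w 0.099
dp [-0.001  -0.0005  0.0252] yaw -0.0004
```

```bash
python3 -m crank '[{"gripper":-1,"dp":[0,0,0.003],"yaw":0},{"gripper":-1,"dp":[0,0,0.007],"yaw":0},{"gripper":-1,"dp":[0,0,0.007],"yaw":0},{"gripper":-1,"dp":[0,0,0.007],"yaw":0}]' 25 >/dev/null;  python3 go.py .643 .047 .187 2.45
```

```text
clock 9.9 tcp [0.6433 0.0468 0.1924] ang 2.41 tilt [-0.  0. -1.] F [-0.12  0.28 -6.33] M [-0.007 -0.073  0.023] w 0.098
dp [-0.0009 -0.0006  0.0181] yaw -0.0004
```

```bash
python3 -m crank '[{"gripper":-1,"dp":[0,0,0.003],"yaw":0},{"gripper":-1,"dp":[0,0,0.007],"yaw":0},{"gripper":-1,"dp":[0,0,0.007],"yaw":0},{"gripper":-1,"dp":[0,0,0.007],"yaw":0}]' 25 >/dev/null;  python3 go.py .643 .047 .187 2.45
```

```text
clock 10.3 tcp [0.6433 0.0469 0.1903] ang 2.41 tilt [-0. -0. -1.] F [ 0.09  0.04 -6.42] M [-0.006 -0.081 -0.049] w 0.096
dp [-0.0009 -0.0005  0.011 ] yaw -0.0004
```

```bash
python3 -m crank '[{"gripper":-1,"dp":[0,0,0.003],"yaw":0},{"gripper":-1,"dp":[0,0,0.007],"yaw":0},{"gripper":-1,"dp":[0,0,0.007],"yaw":0},{"gripper":-1,"dp":[0,0,0.007],"yaw":0}]' 25 >/dev/null;  python3 go.py .643 .047 .187 2.45
```

```text
clock 10.7 tcp [0.6433 0.0468 0.1882] ang 2.41 tilt [-0.  0. -1.] F [ 0.46 -0.72 -6.05] M [-0.036 -0.058 -0.03 ] w 0.099
dp [-0.0009 -0.0006  0.004 ] yaw -0.0004
```

```bash
python3 -m crank '[{"gripper":-1,"dp":[0,0,0.003],"yaw":0},{"gripper":-1,"dp":[0,0,0.007],"yaw":0},{"gripper":-1,"dp":[0,0,0.007],"yaw":0},{"gripper":-1,"dp":[0,0,0.007],"yaw":0}]' 25 >/dev/null;  python3 go.py .643 .047 .187 2.45
```

```text
clock 11.1 tcp [0.6433 0.0468 0.1861] ang 2.41 tilt [-0.  0. -1.] F [ 0.92  0.58 -5.89] M [-0.036 -0.1   -0.006] w 0.096
dp [-0.0009 -0.0006 -0.003 ] yaw -0.0004
```

```bash
python3 -m crank '[{"gripper":-1,"dp":[0,0,0.003],"yaw":0},{"gripper":-1,"dp":[0,0,0.005],"yaw":0},{"gripper":-1,"dp":[0,0,0.005],"yaw":0},{"gripper":-1,"dp":[0,0,0.005],"yaw":0}]' 25 >/dev/null;  python3 go.py .643 .047 .187 2.45
```

```text
clock 11.5 tcp [0.6433 0.0469 0.1846] ang 2.41 tilt [-0.  0. -1.] F [ 0.28  0.09 -7.02] M [-0.121 -0.091 -0.009] w 0.1
dp [-0.001  -0.0005 -0.0079] yaw -0.0004
```

```bash
python3 -m crank '[{"gripper":-1,"dp":[0,0,0.002],"yaw":0},{"gripper":-1,"dp":[0,0,0.004],"yaw":0},{"gripper":-1,"dp":[0,0,0.004],"yaw":0},{"gripper":-1,"dp":[0,0,0.004],"yaw":0}]' 25 >/dev/null;  python3 go.py .643 .047 .187 2.45
```

```text
clock 11.9 tcp [0.6433 0.0468 0.1834] ang 2.41 tilt [-0. -0. -1.] F [ 0.13 -1.21 -6.57] M [ 0.004 -0.073 -0.038] w 0.097
dp [-0.0009 -0.0006 -0.0119] yaw -0.0004
```

```bash
python3 -m crank '[{"gripper":-1,"dp":[0,0,0.002],"yaw":0},{"gripper":-1,"dp":[0,0,0.004],"yaw":0},{"gripper":-1,"dp":[0,0,0.004],"yaw":0},{"gripper":-1,"dp":[0,0,0.004],"yaw":0}]' 25 >/dev/null;  python3 go.py .643 .047 .187 2.45
```

```text
clock 12.3 tcp [0.6433 0.0468 0.1822] ang 2.41 tilt [-0. -0. -1.] F [ 0.04 -0.39 -6.55] M [-0.027 -0.057 -0.067] w 0.097
dp [-0.0009 -0.0006 -0.0159] yaw -0.0004
```

```bash
python3 -m crank '[{"gripper":-1,"dp":[0,0,0.002],"yaw":0},{"gripper":-1,"dp":[0,0,0.004],"yaw":0},{"gripper":-1,"dp":[0,0,0.004],"yaw":0},{"gripper":-1,"dp":[0,0,0.004],"yaw":0}]' 25 >/dev/null;  python3 go.py .643 .047 .187 2.45
```

```text
clock 12.7 tcp [0.6433 0.0469 0.181 ] ang 2.41 tilt [-0.  0. -1.] F [ 0.44 -0.22 -7.02] M [-0.066 -0.108 -0.005] w 0.097
dp [-0.0009 -0.0005 -0.02  ] yaw -0.0004
```

```bash
python3 -m crank '[{"gripper":-1,"dp":[0,0,0.002],"yaw":0},{"gripper":-1,"dp":[0,0,0.004],"yaw":0},{"gripper":-1,"dp":[0,0,0.004],"yaw":0},{"gripper":-1,"dp":[0,0,0.004],"yaw":0}]' 25 >/dev/null;  python3 go.py .643 .047 .187 2.45
```

```text
clock 13.1 tcp [0.6433 0.0468 0.1798] ang 2.4 tilt [-0.  0. -1.] F [ 0.41 -0.5  -7.3 ] M [-0.058 -0.127  0.023] w 0.097
dp [-0.0009 -0.0006 -0.0239] yaw -0.0004
```

```bash
python3 - <<'E'
from h import *
s=viewer.capture("side"); t=viewer.capture("top")
crop("side",s,110,70,190,145,4,"s5"); crop("top",t,165,80,140,155,3.8,"t5")
E
```

```text
(no output)
```

View pics/s5.png

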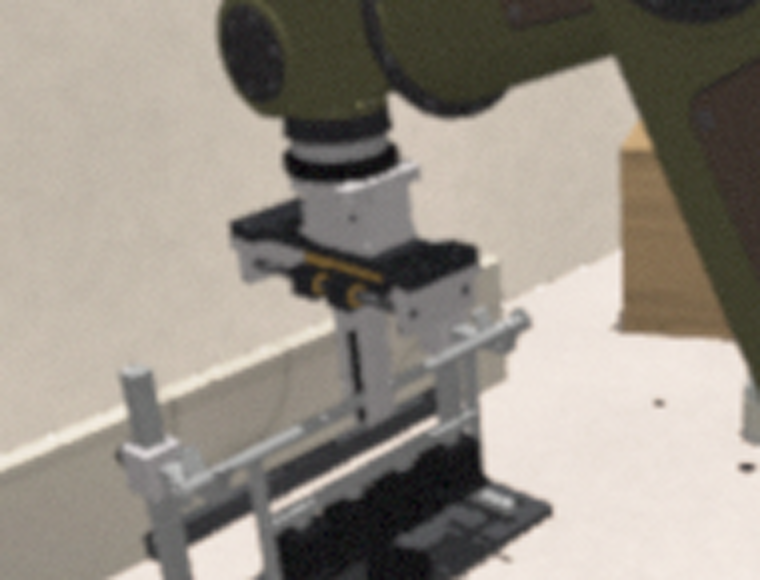

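View pics/t5.png

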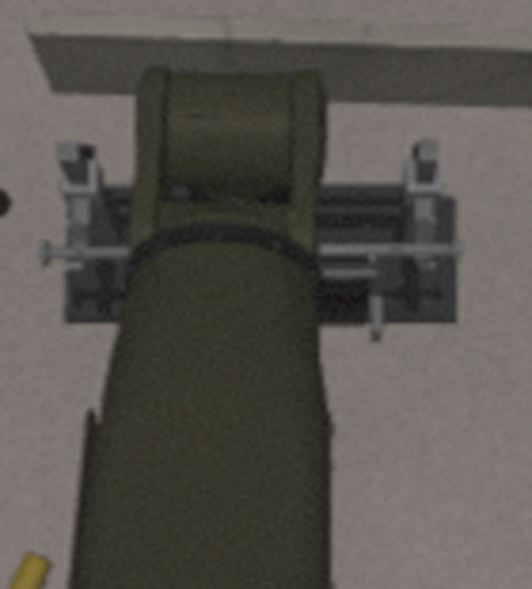

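```bash
python3 - <<'E'
from h import *
def up(im,x,y,w,h,s=10): return cv2.resize(np.ascontiguousarray(im[y:y+h,x:x+w,::-1]),None,fx=s,fy=s,interpolation=cv2.INTER_CUBIC)
t=viewer.capture("top").astype(float)
for i in range(3): t+=viewer.capture("top")
t=np.clip(t/4*1.6,0,255).astype(np.uint8)
s=viewer.capture("side")
a=np.hstack([up(t,172,110,38,45),up(t,258,110,38,45)]); cv2.imwrite("pics/t6.png",a)
b=np.hstack([up(s,135,165,38,45),up(s,210,130,38,45)]); cv2.imwrite("pics/s6.png",b)
E
python3 go.py .643 .047 .187 2.45
```

```text
clock 13.45 tcp [0.6433 0.0468 0.1799] ang 2.41 tilt [ 0.  0. -1.] F [ 0.06  0.42 -6.66] M [-0.024 -0.099  0.012] w 0.095
dp [-0.001  -0.0006 -0.0237] yaw -0.0004
```

View pics/t6.png

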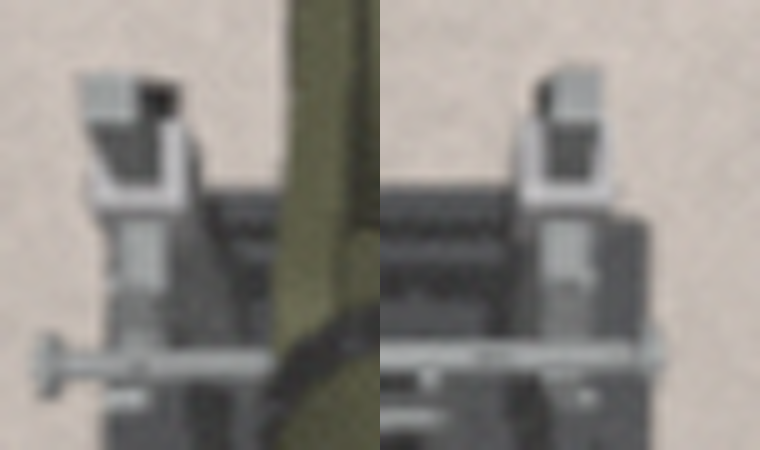

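View pics/s6.png

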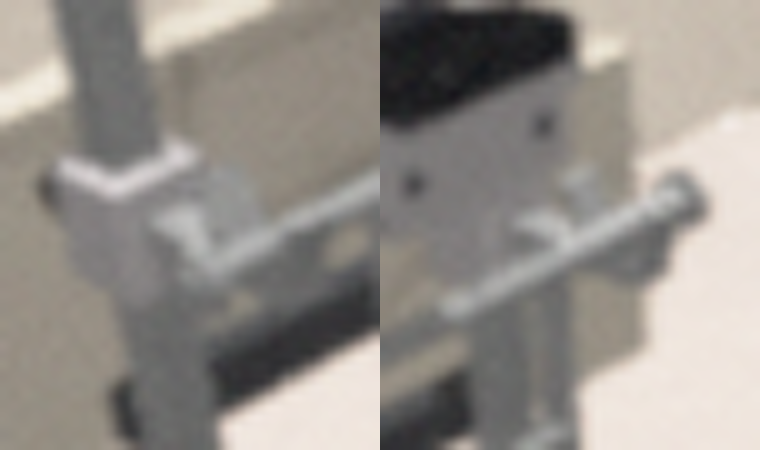

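```bash
python3 - <<'E'
from h import *
S=np.load("pose.npz")['S'];c,s=np.cos(S[2]),np.sin(S[2])
def ins(p): d=p[:2]-S[:2]; return (np.array([c*d[0]+s*d[1],-s*d[0]+c*d[1]])*1000).round(1)
for nm,u,v in(("rodL",172+12.5,110+36.3),("rodR",258+20,110+35.3)): print(nm,ins(atz("top",u,v,.182)))
for h in(0,.004,.008):
  for nm,u,v in(("lipL",172+12.7,110+39.8),("lipR",258+20.5,110+39.6),("backL",172+14,110+22),("backR",258+19,110+22)): print(h,nm,ins(atz("top",u,v,.191+h)))
print(proj("side",[.643-.14*s,.0468+.14*c,.182]))
E
```

```text
rodL [ -3.3 142.9]
rodR [  -2.7 -142.9]
0 lipL [-17.2 140.5]
0 lipR [ -19.1 -143.5]
0 backL [ 39.4 137.9]
0 backR [  37.  -140.2]
0.004 lipL [-18.4 139.8]
0.004 lipR [ -20.4 -143.2]
0.004 backL [ 38.  137.2]
0.004 backR [  35.5 -139.9]
0.008 lipL [-19.7 139.2]
0.008 lipR [ -21.6 -142.9]
0.008 backL [ 36.6 136.6]
0.008 backR [  34.1 -139.6]
[162.66346272 189.08914193]
```

The rod lies inside both troughs, roughly 3–4 mm toward the front lip (top view: rod rows about 146, lips about 149.7). Shift +3 mm in tool x and continue.

```bash
python3 -m crank '[{"gripper":-1,"dp":[0.005,0,0],"yaw":0},{"gripper":-1,"dp":[0.01,0,0],"yaw":0},{"gripper":-1,"dp":[0.01,0,0],"yaw":0},{"gripper":-1,"dp":[0.01,0,0],"yaw":0}]' 25 >/dev/null;  python3 go.py .646 .047 .187 2.45
```

```text
clock 13.85 tcp [0.6463 0.047  0.1798] ang 2.41 tilt [-0.  0. -1.] F [-0.66  0.1  -6.07] M [-0.04  -0.126 -0.056] w 0.096
dp [-0.0011 -0.0001 -0.0241] yaw -0.0004
```

```bash
python3 -m crank '[{"gripper":-1,"dp":[0,0,0.002],"yaw":0},{"gripper":-1,"dp":[0,0,0.004],"yaw":0},{"gripper":-1,"dp":[0,0,0.004],"yaw":0},{"gripper":-1,"dp":[0,0,0.004],"yaw":0}]' 25 >/dev/null;  python3 go.py .646 .047 .187 2.45
```

```text
clock 14.25 tcp [0.6463 0.047  0.1786] ang 2.41 tilt [ 0.  0. -1.] F [-0.13 -0.07 -6.93] M [-0.004 -0.068  0.053] w 0.098
dp [-0.0009 -0.0001 -0.0278] yaw -0.0004
```

```bash
python3 -m crank '[{"gripper":-1,"dp":[0,0,0.002],"yaw":0},{"gripper":-1,"dp":[0,0,0.004],"yaw":0},{"gripper":-1,"dp":[0,0,0.004],"yaw":0},{"gripper":-1,"dp":[0,0,0.004],"yaw":0}]' 25 >/dev/null;  python3 go.py .646 .047 .187 2.45
```

```text
clock 14.65 tcp [0.6463 0.047  0.1774] ang 2.41 tilt [-0. -0. -1.] F [ 0.2  -0.11 -6.9 ] M [-0.019 -0.079  0.001] w 0.096
dp [-0.001  -0.0002 -0.0319] yaw -0.0004
```

```bash
python3 -m crank '[{"gripper":-1,"dp":[0,0,0.002],"yaw":0},{"gripper":-1,"dp":[0,0,0.004],"yaw":0},{"gripper":-1,"dp":[0,0,0.004],"yaw":0},{"gripper":-1,"dp":[0,0,0.004],"yaw":0}]' 25 >/dev/null;  python3 go.py .646 .047 .187 2.45
```

```text
clock 15.05 tcp [0.6463 0.047  0.1765] ang 2.41 tilt [ 0. -0. -1.] F [-1.84  0.21 -3.12] M [-0.07   0.108  0.013] w 0.096
dp [-0.0011 -0.0001 -0.035 ] yaw -0.0004
```

```bash
python3 -m crank '[{"gripper":-1,"dp":[0,0,0.002],"yaw":0},{"gripper":-1,"dp":[0,0,0.004],"yaw":0},{"gripper":-1,"dp":[0,0,0.004],"yaw":0},{"gripper":-1,"dp":[0,0,0.004],"yaw":0}]' 25 >/dev/null;  python3 go.py .646 .047 .187 2.45
```

```text
clock 15.45 tcp [0.6464 0.047  0.1764] ang 2.41 tilt [ 0.001 -0.    -1.   ] F [-6.1  -0.78  6.29] M [-0.074  0.898 -0.049] w 0.1
dp [-0.0014 -0.0002 -0.0355] yaw -0.0004
```

```bash
python3 - <<'E'
from h import *
def up(im,x,y,w,h,s=10): return cv2.resize(np.ascontiguousarray(im[y:y+h,x:x+w,::-1]),None,fx=s,fy=s,interpolation=cv2.INTER_CUBIC)
t=viewer.capture("top").astype(float)
for i in range(1): t+=viewer.capture("top")
t=np.clip(t/2*1.6,0,255).astype(np.uint8)
s=viewer.capture("side")
a=np.hstack([up(t,172,110,38,45),up(t,258,110,38,45)]); cv2.imwrite("pics/t7.png",a)
b=np.hstack([up(s,135,165,38,45),up(s,210,130,38,45)]); cv2.imwrite("pics/s7.png",b)
crop("side",s,110,90,190,145,4,"s7b")
E
python3 go.py .643 .047 .187 2.45
```

```text
clock 15.6 tcp [0.6464 0.047  0.1763] ang 2.41 tilt [ 0.001  0.    -1.   ] F [-6.15 -0.26  7.08] M [-0.091  0.916  0.019] w 0.099
dp [-0.0114 -0.0005 -0.0355] yaw -0.0004
```

View pics/t7.png

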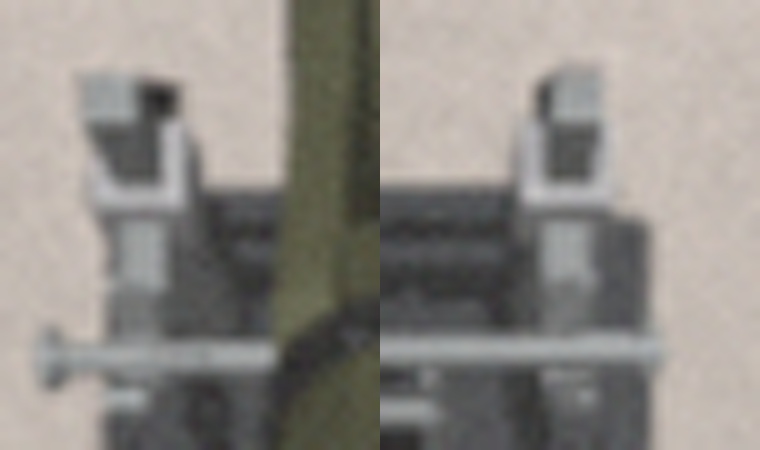

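View pics/s7.png

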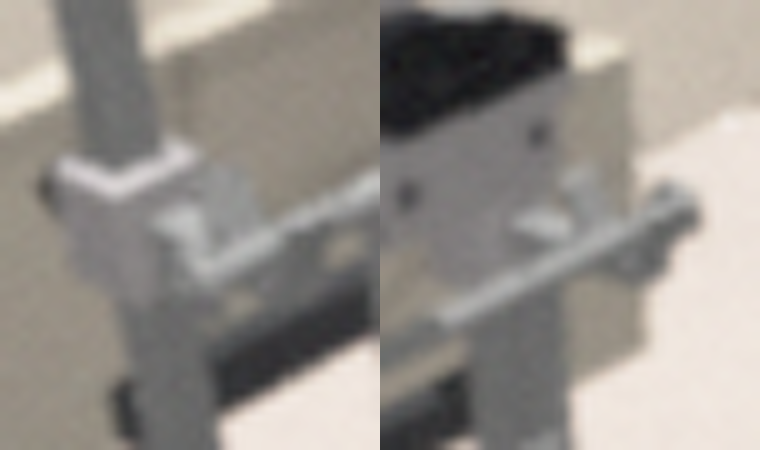

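View pics/s7b.png

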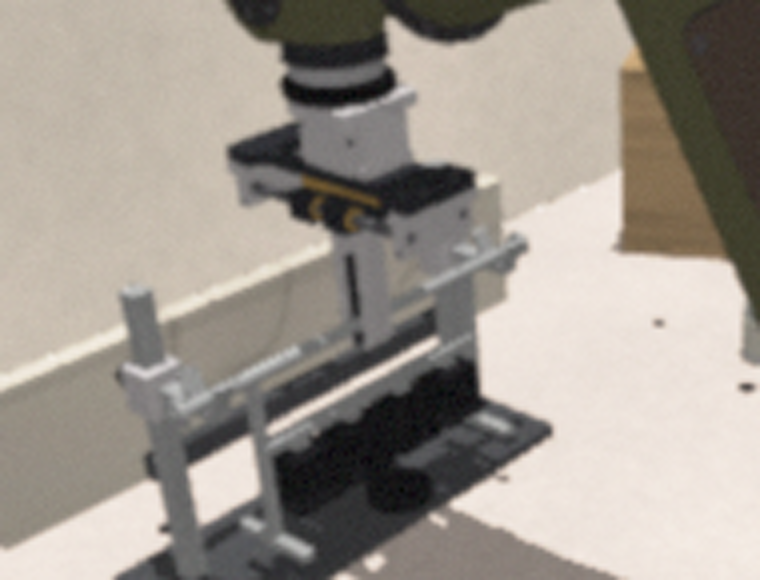

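```bash
python3 - <<'E'
from h import *
L,e1=tri((155,190.5),(176.8,145.8)); R,e2=tri((240.5,150.5),(285.5,144.7))
S=np.load("pose.npz")['S'];c,s=np.cos(S[2]),np.sin(S[2])
for p in(L,R,(L+R)/2):
    d=p[:2]-S[:2]; print(p.round(4),"in stand:",c*d[0]+s*d[1],-s*d[0]+c*d[1])
print(e1,e2)
for x in(.166,-.166): 
  q=[S[0]+.003-s*x,S[1]+c*x,.178]; print(proj("side",q),proj("top",q))
E
```

```text
[0.6323 0.2113 0.1904] in stand: -0.0036785653601230615 0.16533511208671953
[ 0.6497 -0.1197  0.1802] in stand: -0.00039024057540216345 -0.16608626950054745
[0.641  0.0458 0.1853] in stand: -0.0020344029677626125 -0.0003755787069139598
0.001263913622021965 1.6865560100529462e-05
[154.25988746 194.08120232] [177.27851631 144.80432708]
[239.73066107 150.88872017] [285.42672461 143.86849294]
```

The rod is tilted, with its left end about 8–10 mm higher than the right, so it has followed the hooks. Both are bearing: moment about x is near 0 with about 14 N upward. The sideways −6 N says it's against a back flank, so I'll ease off in −x and slightly up.

```bash
python3 -m crank '[{"gripper":-1,"dp":[0,0,-0.002],"yaw":0},{"gripper":-1,"dp":[-0.003,0,-0.004],"yaw":0},{"gripper":-1,"dp":[-0.006,0,-0.004],"yaw":0},{"gripper":-1,"dp":[-0.006,0,-0.004],"yaw":0}]' 25 >/dev/null;  python3 go.py .646 .047 .187 2.45
```

```text
clock 16.0 tcp [0.6448 0.0469 0.1765] ang 2.41 tilt [ 0.001  0.    -1.   ] F [ 4.07  0.35 -0.19] M [ 0.031 -0.728  0.013] w 0.103
dp [ 0.004  -0.0001 -0.0351] yaw -0.0004
```

```bash
python3 -m crank '[{"gripper":-1,"dp":[0,0,0.001],"yaw":0},{"gripper":-1,"dp":[0,0,0.002],"yaw":0},{"gripper":-1,"dp":[0,0,0.002],"yaw":0},{"gripper":-1,"dp":[0,0,0.002],"yaw":0}]' 25 >/dev/null;  python3 go.py .646 .047 .187 2.45
```

```text
clock 16.4 tcp [0.6448 0.0469 0.1764] ang 2.41 tilt [ 0.001  0.    -1.   ] F [2.95 0.9  4.56] M [ 0.022 -0.509 -0.035] w 0.104
dp [ 0.004  -0.0001 -0.0354] yaw -0.0004
```

Both hooks bear: about 11 N with moment about x near 0 (one-sided support would give about 1.6 N·m). Easing the load to about the frame's weight, then opening.

```bash
python3 -m crank '[{"gripper":-1,"dp":[0.001,0,-0.001],"yaw":0},{"gripper":-1,"dp":[0.002,0,-0.002],"yaw":0},{"gripper":-1,"dp":[0.002,0,-0.002],"yaw":0},{"gripper":-1,"dp":[0.002,0,-0.002],"yaw":0}]' 25 >/dev/null;  python3 go.py .646 .047 .187 2.45
```

```text
clock 16.8 tcp [0.6449 0.0469 0.1764] ang 2.41 tilt [-0. -0. -1.] F [-1.88  0.33  5.37] M [-0.051  0.223 -0.039] w 0.097
dp [ 0.0035 -0.0002 -0.0354] yaw -0.0004
```

```bash
python3 -m crank '[{"gripper":-0.7,"dp":[0,0,0],"yaw":0},{"gripper":-0.6,"dp":[0,0,0],"yaw":0},{"gripper":-0.5,"dp":[0,0,0],"yaw":0},{"gripper":-0.4,"dp":[0,0,0],"yaw":0},{"gripper":-0.3,"dp":[0,0,0],"yaw":0},{"gripper":-0.2,"dp":[0,0,0],"yaw":0},{"gripper":-0.2,"dp":[0,0,0],"yaw":0},{"gripper":-0.2,"dp":[0,0,0],"yaw":0},{"gripper":-0.2,"dp":[0,0,0],"yaw":0}]' ; python3 - <<'E'
from h import *
s=viewer.capture("side"); t=viewer.capture("top")
crop("side",s,110,90,190,145,4,"s8"); crop("top",t,165,80,140,155,3.8,"t8")
E
python3 go.py .646 .047 .28 2.45
```

```text
clock: 17.7
eef_pos: [0.6451, 0.0469, 0.1762]
ee_rot: [[0.999, 0.042, 0.0], [0.042, -0.999, 0.0], [0.0, -0.0, -1.0]]
wrist_force: [0.2, -1.4, -0.6]
gripper_width: 0.41
clock 17.8 tcp [0.6451 0.0469 0.1762] ang 2.41 tilt [-0.  0. -1.] F [ 0.16 -0.59  0.16] M [-0.031 -0.046 -0.021] w 0.404
dp [ 3.100e-03 -1.000e-04 -3.459e-01] yaw -0.0004
```

View pics/s8.png

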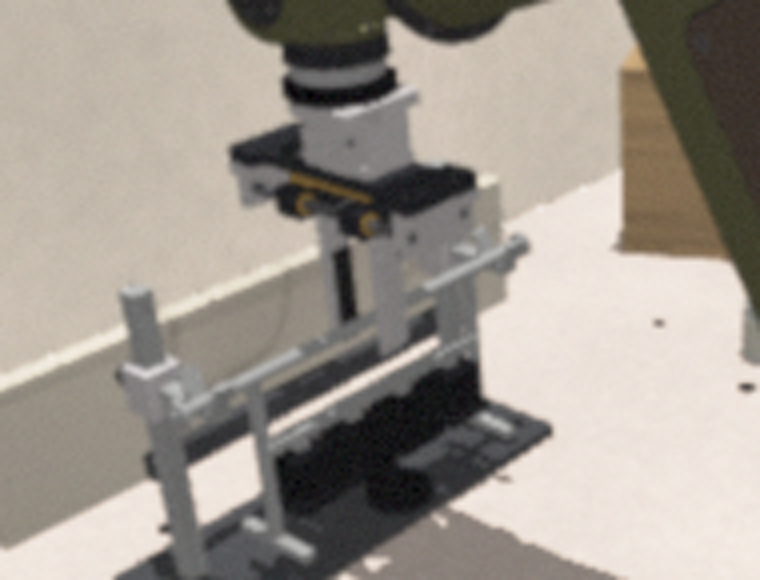

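The frame hangs in the same place, with the fingers open about 38 mm and no wrist force. Withdrawing straight up, slowly at first.

```bash
python3 -m crank '[{"gripper":0,"dp":[0,0,-0.01],"yaw":0},{"gripper":0,"dp":[0,0,-0.03],"yaw":0},{"gripper":0,"dp":[0,0,-0.06],"yaw":0},{"gripper":0,"dp":[0,0,-0.1],"yaw":0},{"gripper":0,"dp":[0,0,-0.15],"yaw":0},{"gripper":0,"dp":[0,0,-0.21],"yaw":0},{"gripper":0,"dp":[0,0,-0.28],"yaw":0},{"gripper":0,"dp":[0,0,-0.35],"yaw":0},{"gripper":0,"dp":[0,0,-0.4],"yaw":0},{"gripper":0,"dp":[0,0,-0.4],"yaw":0}]'; python3 -m crank '[{"gripper":0,"dp":[-0.1,0,0],"yaw":0},{"gripper":0,"dp":[-0.22,0,0],"yaw":0},{"gripper":0,"dp":[-0.35,0,0],"yaw":0},{"gripper":0,"dp":[-0.48,0,0],"yaw":0},{"gripper":0,"dp":[-0.6,0,0],"yaw":0},{"gripper":0,"dp":[-0.65,0,0],"yaw":0},{"gripper":0,"dp":[-0.65,0,0],"yaw":0},{"gripper":0,"dp":[-0.65,0,0],"yaw":0},{"gripper":0,"dp":[-0.65,0,0],"yaw":0},{"gripper":0,"dp":[-0.65,0,0],"yaw":0}]'; python3 - <<'E'
from h import *
s=viewer.capture("side"); t=viewer.capture("top")
def up(im,x,y,w,h,s=10): return cv2.resize(np.ascontiguousarray(im[y:y+h,x:x+w,::-1]),None,fx=s,fy=s,interpolation=cv2.INTER_CUBIC)
crop("side",s,110,90,190,145,4,"s9"); crop("top",t,165,80,140,155,3.8,"t9")
cv2.imwrite("pics/s9z.png",np.hstack([up(s,135,165,38,45),up(s,210,130,38,45)]))
cv2.imwrite("pics/t9f.png",t[:,:,::-1])
E
```

```text
clock: 18.8
eef_pos: [0.6456, 0.0469, 0.2997]
ee_rot: [[0.999, 0.042, 0.005], [0.042, -0.999, 0.0], [0.005, 0.0, -1.0]]
wrist_force: [-0.2, 0.2, 0.3]
gripper_width: 0.499
clock: 19.8
eef_pos: [0.4508, 0.0387, 0.2958]
ee_rot: [[0.999, 0.042, -0.001], [0.042, -0.999, -0.0], [-0.001, -0.0, -1.0]]
wrist_force: [-0.4, -0.0, 0.6]
gripper_width: 0.494
```

View pics/s9.png

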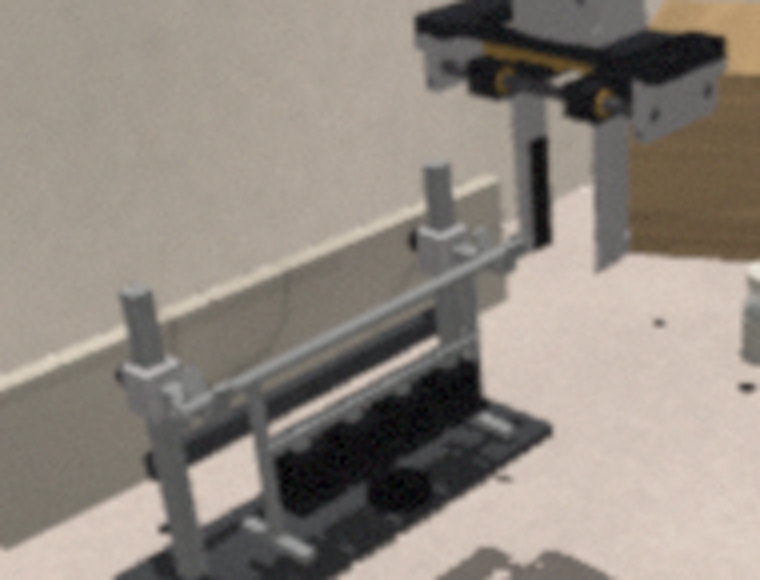

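View pics/t9.png

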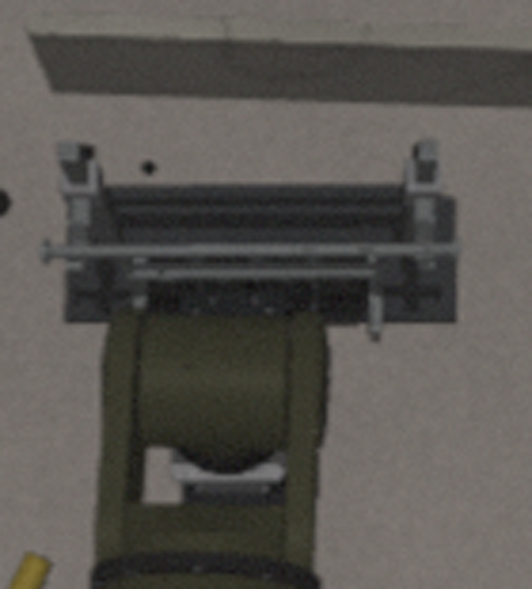

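View pics/s9z.png

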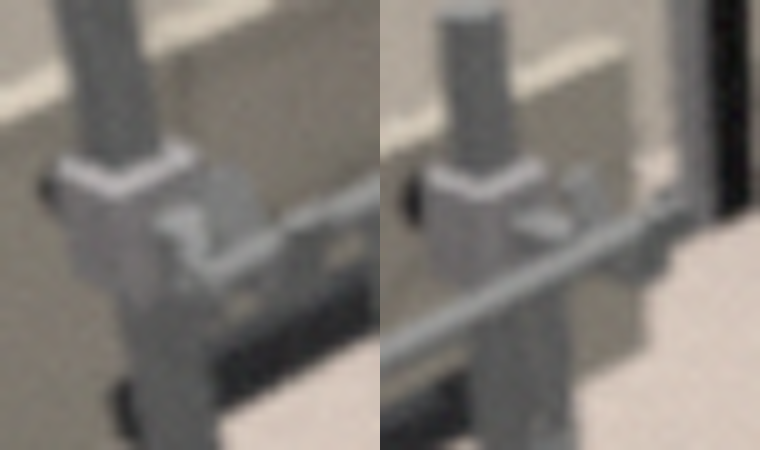

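View pics/t9f.png

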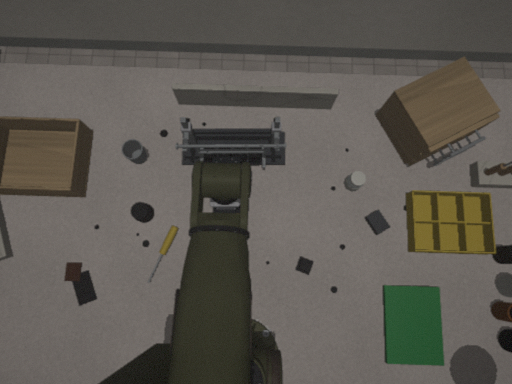

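The frame hangs with both ears in the hooks. Its rod ends are at the same pixels as before release, about (154,190) and (240,150) in the side view. The bystanders sit where they did at the start, and the arm is clear.

```bash
python3 -c "
from plant import r
print(r.close_job())"
```

```text
the job is handed in; nothing more can be done
None
```

The frame is hanging on the drying stand with one end of its rod in each hook, and I handed the job in at about 20 s on the robot's clock.

- **Lowering:** I gripped the rod at its middle and lowered the frame in small steps with a light 25 N grip. It tilted to follow the hooks, with the left rod end about 8–10 mm higher than the right by camera.
- **Both hooks bearing:** Before release the hooks carried about 12 N in total with almost no tipping moment (−0.05 N·m). One hook alone would have given about 1.6 N·m. The most I pressed was about 14 N on the two hooks together.
- **After release:** The wrist force was about zero and the rod ends stayed at the same pixels in the pictures. The bystanders I could see had not moved, and the arm was clear of everything.

**Weaker points:**
- **First contact on the left hook:** I didn't clearly feel it in the noisy readings; the tilt only showed in the pictures.
- **Sideways force:** The frame pulled 3–6 N sideways on contact, and I eased that to about 2 N before letting go.
- **Side camera:** It could not show the rod behind the hook lips. That the rod lies inside the troughs comes from the top picture, the measured height and the forces.

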